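# Spray the mounted rotor flange

### The arm

A 7-joint arm with a two-finger parallel gripper is mounted at the origin on a cart in front of the work surface, level with it; the furniture and walls round the work are solid. World frame = base frame: x ahead of the robot, y to its left, z up, the work surface at z = 0. Lengths are in mm, angles in rad, forces in N, time in s.
With the tool pointing down it reaches from about 400 to 875 mm from the base axis. Payload 6.5 kg.
Tool frame: the origin (TCP) lies between the finger pads; the fingertips stand 17 mm ahead of it and the grasp point (between the pads) lies 2 mm behind it; z points along the fingers, y is the direction in which the jaws open and shut (so a half turn about z gives the same grasp; the last joint's range is limited). The gripper opens to 85 mm and grips with 20 to 120 N. Pads are 22 mm wide; open, the fingers measure 114 mm over their backs; the gripper's body (76 mm by 85 mm) begins 54 mm behind the grasp point. The pads swing forward as they close: fully open they stand 13 mm farther back than shut.
Start: joints at [-1.168, 0.536, -0.004, 1.538, 0.003, 1.067, -0.071], TCP at [293.674, 579.867, 248.29] pointing down, gripper open.
Joint ranges: [-2.7, 2.7], [-0.37, 2.16], [-1.27, 1.26], [0.24, 2.4], [-1.31, 4.45], [0.19, 1.91], [-2.76, 2.76]. Speed limits (rad/s): [2.39, 2.39, 3.14, 3.14, 3.14, 3.14, 3.14].

### API

Orientations are given as a unit quaternion [w, x, y, z].
In Python, from station import arm gives the robot as it stands.
- The arm moves only by the shell command python3 -m crank 'ROWS'. ROWS is JSON, one flat list of numbers, 5 for each row, row after row: the shift along the tool's x, y, z in cm, then the turn about the tool's z in rad, then the closure in counts, from 0 (fully open) to 255 (shut). A call has 1 to 20 rows; each row is the pose to reach, as a shift and turn from the pose commanded when the call began, along the tool's axes at that moment; what a row does not reach only later rows make up. A row lasts 1/8 s, in which the tool goes at most 62.5 mm and 10.7 degrees, less where a joint would pass 70% of its speed; a pose out of reach is approached as far as the arm can. A call with a gripper value outside its range is refused whole. The fingers move at their own pace and stop on an object; the grip force is fixed at half the most. Time passes only in rows, so rows that repeat a pose let the fingers close. It gives the time, the measured TCP pose, the force and the opening at its end, in the units of the state.
- arm.get_state(): the state, without advancing time (a new reading comes with each control period).
- arm.camera(name): name is "scene" or "top" or "wrist"; returns (picture, depth): 400x640x3 uint8, red, green, blue; 400x640 float32, mm along the optical axis (not along the pixel's ray), 0 where there is no reading.
- arm.calibration(name): a dict with "K" (3x3 intrinsics, pixels), "cam_to_world" (4x4, takes a point from camera to world coordinates); the wrist camera has in their place "tool_from_camera" (4x4, takes a point from camera to tool coordinates, whose origin is the TCP and whose axes are the flange's). Camera axes: x right, y up, looking along -z (the intrinsics and any distortion apply to the point x, -y, -z); pixel columns grow to the right and rows downward; lengths in mm; the calibration is good to about 2 mm. The wrist camera is an equidistant fisheye: a pixel r from the principal point sees the ray r / f radians off the axis. A picture is of the moment at which its call begins: read the wrist's pose just before it. calibration takes no time and is no camera call.
- arm.job_done(): hands the job in, once; it reports no verdict.
The state is a dict: "t": time; "joint_pos": joint angles; "joint_velocities": joint speeds; "tau": joint torques, N m; "ee_pos": TCP position; "orientation": TCP orientation; "wrist_force": force on the tool from outside, world axes, zero at the start; "torque": the same for the moment, N m; "finger_gap": opening from 0.0 (shut) to 1.0 (fully open).
Only numpy, scipy, OpenCV 4.12 (cv2) and the standard library are available. Lean on these libraries where they do the work, as an engineer would, in place of code of your own. Each camera call takes 0.05 s, during which the arm holds its last target.

### The job

Give the rotor flange on the angle plate a short burst of cleaner: press the nozzle cap of the slim spray can, the one whose nozzle points at the flange, straight down as far as it goes, keep it down for about half a second, then let it spring fully back up. Do not lean hard on it, and do not press the cap of the stout can.

Things in the scene. Friction and masses are not known exactly. Their poses are not given: they have to be found in the camera images.
- slim_cap_top (a point): Centre of the flat top of the slim can's nozzle cap. The slim can is an upright plain metal aerosol can, 45 mm in diameter with a paper band, fixed to the bench in a round dark steel holder 83 mm wide and 26 mm high. Its white cap is a cylinder 32 mm in diameter and 22 mm high on a thin stem; at rest its top is 150 mm above the bench and is the highest part of the can. This point moves down with the cap. Its x axis is level and points the way the nozzle sprays, z is up.
- slim_cap (a joint): Downward travel of the slim can's cap in m: 0 at rest (up), 0.008 fully down against its stop. A spring pushes it up: about 1.8 N starts it moving, about 4.6 N holds it fully down; it returns by itself when let go.
- stout_cap_top (a point): Centre of the top of the stout can's nozzle cap: same cap and spring, but the can is 72 mm in diameter and shorter, cap top 130 mm above the bench, in a holder 110 mm wide. It stands about 0.2 m or more to the left or right of the slim can. Not to be pressed.
- stout_cap (a joint): Downward travel of the stout can's cap in m: 0 at rest, 0.008 fully down. Same spring.
- flange_stand: Dark steel angle plate fixed to the bench, 130 mm wide, 166 mm high, with a grey rotor flange 120 mm in diameter mounted upright on its face. It stands about 0.135 m beyond the slim can on the side to which that can's nozzle points. Origin at bench height, in the middle of the upright plate; its -x axis points to the slim can.
There are look-alikes about, which are no part of the job. What is shaped like the part that bears slim_cap_top but purple is not meant.

How it is judged:
By the outcome, as a careful person would: the job done as asked, in the order asked, and still so for the second after the job is handed in, with the robot touching nothing.
It also fails if it takes over 24 s, if anything falls off the work surface, if the arm or the gripper's body presses on something with over 40 N, if the wrist force passes 120 N, or if a joint passes its speed limit or range.

## Working session

There is one attempt and no reset: what is moved stays moved. The work goes in short steps, Python scripts to look and compute and a shell command to move; the robot and the scene stay as the last step left them, time stands still between calls to the robot, and variables do not carry over. Pictures are saved under pics/ and viewed, and the job is handed in when it is done.

```bash
mkdir -p pics; python3 - <<'E'
from station import arm
import cv2,numpy as np
s=arm.get_state();print(s)
for n in("scene","top"):
    p,d=arm.camera(n);cv2.imwrite(f"pics/{n}0.png",p[:,:,::-1]);np.savez(f"pics/{n}0.npz",p=p,d=d)
    print(arm.calibration(n))
print(arm.calibration("wrist"))
E
```

```text
{'t': 0.0, 'joint_pos': array([-1.16819932,  0.53717896, -0.00445617,  1.53882668,  0.00258568,
        1.06728858, -0.07120456]), 'joint_velocities': array([-1.02177259e-03, -1.17284504e-03,  1.79312115e-04, -1.35185086e-03,
        9.30611815e-05, -7.85556617e-04, -7.42961444e-04]), 'tau': array([-2.07458734e-04, -5.83388937e+01,  1.04854457e+00, -2.59112835e+01,
        1.22692299e-02,  9.49521287e-03,  7.80878167e-06]), 'ee_pos': array([293.41762391, 579.35790789, 247.42270244]), 'orientation': array([-1.46415081e-04,  2.32221204e-01,  9.72662631e-01, -8.35189138e-04]), 'wrist_force': array([ 0.54628757, -0.60969505, -0.07688239]), 'torque': array([ 0.0138579 , -0.00238396,  0.01600666]), 'finger_gap': 0.9984993161173318}
{'K': array([[404.60564361,   0.        , 322.36971446],
       [  0.        , 404.60564361, 195.44252419],
       [  0.        ,   0.        ,   1.        ]]), 'cam_to_world': array([[ 7.53379122e-01,  3.54240069e-01, -5.54016130e-01,
        -2.88716199e+01],
       [-6.57502264e-01,  3.92313114e-01, -6.43258264e-01,
        -7.31496400e+02],
       [-1.052005
[... 496 characters left out ...]
+02],
       [-1.53306040e-02,  5.45331272e-02,  9.98394266e-01,
         9.62100310e+02],
       [ 0.00000000e+00,  0.00000000e+00,  0.00000000e+00,
         1.00000000e+00]])}
{'K': array([[309.70691629,   0.        , 317.4199167 ],
       [  0.        , 309.70691629, 202.14523652],
       [  0.        ,   0.        ,   1.        ]]), 'tool_from_camera': array([[-5.09808383e-05,  9.45679771e-01,  3.25099629e-01,
         8.36293155e+01],
       [ 9.99999797e-01,  2.54737217e-04, -5.84187086e-04,
        -9.78023993e-02],
       [-6.35268884e-04,  3.25099533e-01, -9.45679592e-01,
        -1.25462608e+02],
       [ 0.00000000e+00,  0.00000000e+00,  0.00000000e+00,
         1.00000000e+00]])}
```

View pics/scene0.png

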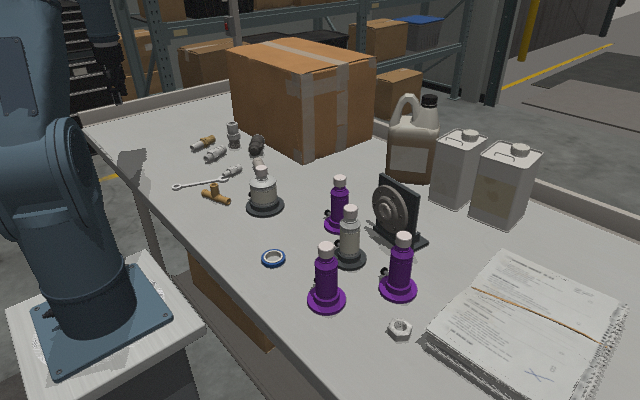

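View pics/top0.png

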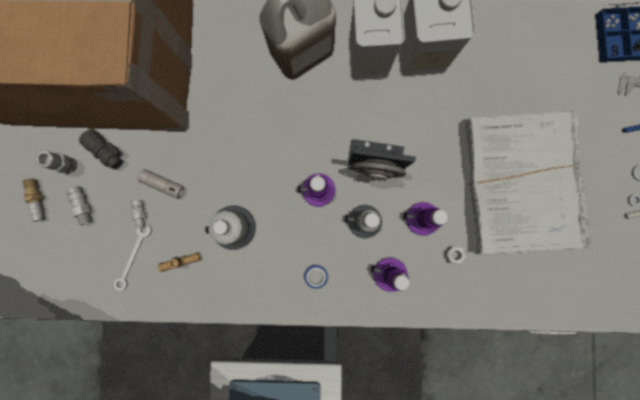

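Candidates: a metal slim can at scene (349,215) / top (369,221), three purple slim cans at scene (339,185), (326,250) and (402,245), and the stout metal can at scene (262,175) / top (229,228). The plain metal slim can standing in front of the flange fits. I'll enlarge it and measure.

```bash
cat > h.py <<'E'
import numpy as np
from station import arm
def pts(n,d):
    c=arm.calibration(n);K=c["K"];T=c["cam_to_world"]
    v,u=np.mgrid[:400,:640]
    P=np.stack([(u-K[0,2])/K[0,0]*d,-(v-K[1,2])/K[1,1]*d,-d],-1)
    return P@T[:3,:3].T+T[:3,3]
E
python3 - <<'E'
from h import *
import cv2
o=[]
for n,(x,y) in(("scene",(349,215)),("top",(369,221))):
    z=np.load(f"pics/{n}0.npz");p,d=z["p"],z["d"]
    W=pts(n,d)
    o.append(cv2.resize(p[y-50:y+50,x-65:x+65,::-1],(400,308),interpolation=cv2.INTER_CUBIC))
    R=W[y-25:y+25,x-25:x+25].reshape(-1,3);C=p[y-25:y+25,x-25:x+25].reshape(-1,3)
    m=(R[:,2]>140)&(R[:,2]<160)
    mi=C.min(1)>150
    print(n,m.sum(),R[m].mean(0),R[m].min(0),R[m].max(0), 'median z',np.median(R[m],0))
    # whole-scene high tops
    for (cx,cy,l) in ([(340,181,'pA'),(326,249,'pB'),(403,239,'pC'),(261,171,'stout'),(350,212,'slim')] if n=="scene" else [(317,182,'pA'),(400,283,'pB'),(439,216,'pC'),(219,227,'stout'),(369,219,'slim')]):
        print(l,W[cy,cx].round(1))
    q=W.reshape(-1,3); m=(q[:,2]>90)&(q[:,0]>600)&(q[:,0]<800)&(q[:,1]>-350)&(q[:,1]<-150)
    print('flange',m.sum(),q[m].mean(0),q[m].min(0),q[m].max(0))
cv2.imwrite("pics/crop.png",np.hstack(o))
E
```

```text
scene 140 [ 495.44691283 -215.23006209  148.52725486] [ 482.16942469 -228.16206523  140.10613697] [ 514.00768325 -197.42257494  152.6771938 ] median z [ 494.89763111 -215.63830611  150.18389229]
pA [ 562.7 -111.2  149.2]
pB [ 364.2 -283.7  151. ]
pC [ 495.5 -361.4  151.6]
stout [471.1  99.8 125.6]
slim [ 489.2 -221.   146.9]
flange 1382 [ 617.19257284 -244.04665386  139.32247694] [ 600.00066628 -299.38411111   90.11345303] [ 647.10874495 -168.2203355   169.01999075]
top 184 [ 497.22088299 -210.59345196  149.94712446] [ 481.96308587 -225.23373599  143.83451208] [ 513.60953998 -195.73699038  154.32607942] median z [ 496.76774089 -210.29968523  150.03406851]
pA [574.1 -96.5 151.8]
pB [ 367.5 -271.8  147.6]
pC [ 507.4 -351.4  149.6]
stout [476.3 112.6 129.2]
slim [ 498.6 -206.2  149.3]
flange 1181 [ 621.08847214 -226.21012377  148.32331974] [ 600.01190167 -298.17755819   90.40461382] [ 644.93728937 -167.96909275  169.92657872]
```

View pics/crop.png

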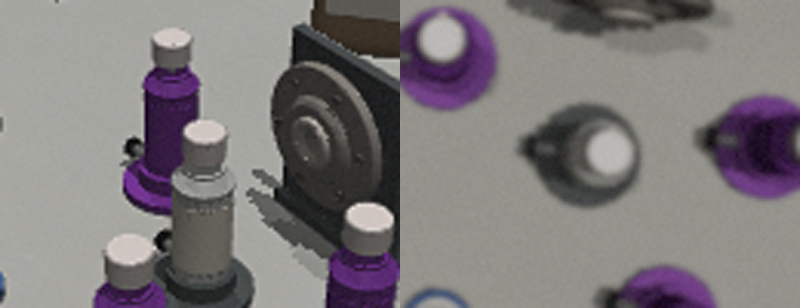

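The enlarged crop shows the plain metal can with a white cap, at the centre of both views, standing squarely in front of the flange. The others are purple. Cap top is at about (497.5, -211.5, 150). I'll move over it at safe height while closing the gripper.

```bash
python3 -m crank '[-3.6,-4.1,0,0,255, -7.2,-8.2,0,0,255, -10.8,-12.3,0,0,255, -14.4,-16.4,0,0,255, -18.0,-20.5,0,0,255, -21.6,-24.6,0,0,255, -25.2,-28.7,0,0,255, -28.8,-32.8,0,0,255, -32.4,-36.9,0,0,255, -36.0,-41.0,0,0,255, -39.6,-45.1,0,0,255, -43.2,-49.2,0,0,255, -46.8,-53.3,0,0,255, -50.4,-57.4,0,0,255, -53.93,-61.4,0,0,255, -53.93,-61.4,0,0,255, -53.93,-61.4,0,0,255, -53.93,-61.4,0,0,255]'
python3 - <<'E'
from h import *
import cv2
s=arm.get_state();print(s)
p,d=arm.camera("wrist");cv2.imwrite("pics/w1.png",p[:,:,::-1]);np.savez("pics/w1.npz",p=p,d=d)
p,d=arm.camera("scene");cv2.imwrite("pics/s1.png",p[:,:,::-1])
E
```

```text
t: 2.35
ee_pos: [497.3, -209.8, 248.1]
orientation: [-0.0, 0.231, 0.973, 0.0]
wrist_force: [-0.1, -0.4, 0.3]
finger_gap: 0.0
{'t': 2.35, 'joint_pos': array([-0.00283421,  0.36513203,  0.40331656,  1.85060442, -0.17279634,
        0.96075582,  1.58050509]), 'joint_velocities': array([-0.00308496, -0.00122968,  0.00329116, -0.00282296,  0.00094392,
       -0.001464  ,  0.00348466]), 'tau': array([ 5.19011244e-01, -4.31504345e+01,  4.95050937e+00, -2.39318508e+01,
        3.32467770e-02, -3.42702951e-03, -5.82967215e-03]), 'ee_pos': array([ 497.34459804, -209.81925546,  248.1068875 ]), 'orientation': array([-3.37915471e-04,  2.31146144e-01,  9.72918879e-01,  4.48655089e-04]), 'wrist_force': array([-0.11937349, -0.43016441,  0.2977218 ]), 'torque': array([ 0.0301069 , -0.02040913,  0.00868954]), 'finger_gap': 6.734465054647369e-05}
```

View pics/w1.png

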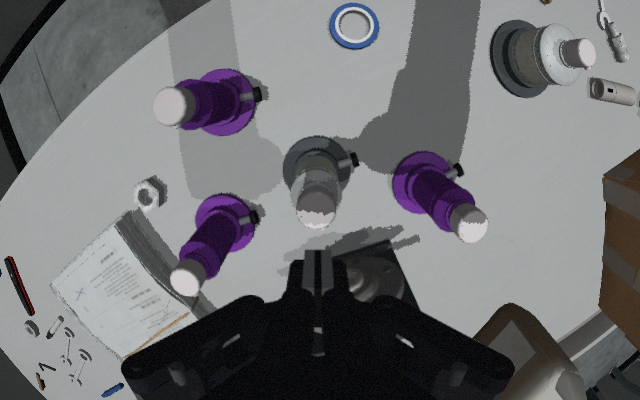

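View pics/s1.png

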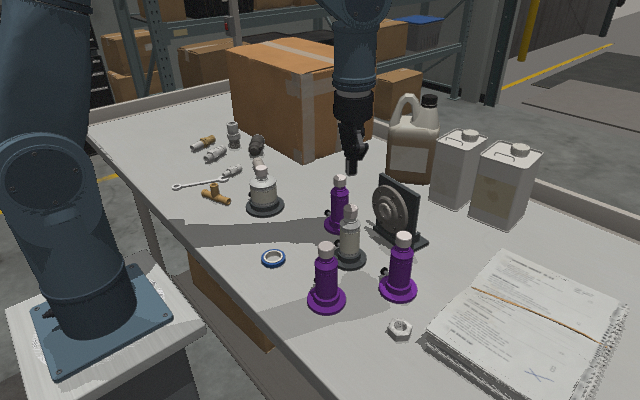

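```bash
python3 - <<'E'
from h import *
import cv2
from scipy.spatial.transform import Rotation as Ro
z=np.load("pics/w1.npz");p,d=z["p"],z["d"]
c=arm.calibration("wrist");K=c["K"];T=c["tool_from_camera"]
v,u=np.mgrid[:400,:640]
a=(u-K[0,2])/K[0,0];b=(v-K[1,2])/K[1,1];t=np.hypot(a,b)+1e-9
X=np.tan(t)*a/t*d;Y=np.tan(t)*b/t*d
P=np.stack([X,-Y,-d],-1)@T[:3,:3].T+T[:3,3]
W=P@Ro.from_quat([.2312,.9729,0,0]).as_matrix().T+[497.34,-209.82,248.1]
for lo,hi in((143,156),):
    m=(W[...,2]>lo)&(W[...,2]<hi)&(np.hypot(W[...,0]-497,W[...,1]+211)<28)&(p.min(2)>90)
    q=W[m];print(m.sum(),q.min(0),q.max(0),q.mean(0));print(u[m].min(),u[m].max(),v[m].min(),v[m].max())
    h=q[q[:,2]>147]; (x,y),r=cv2.minEnclosingCircle(h[:,:2].astype(np.float32));print(x,y,r,np.median(h[:,2]))
E
```

```text
586 [ 483.40949647 -227.39595857  143.28522568] [ 515.60203051 -198.43700307  151.6136809 ] [ 502.30441904 -214.41553998  149.52909581]
296 335 192 230
497.7365417480469 -211.7710418701172 15.635942459106445 149.7398372463869
```

The wrist view puts the slim cap at (317,212), with the shut fingertips at (317,255) above it. The fitted cap centre, (497.7, -211.8, 149.7), agrees with the fixed cameras. Descending to just above it.

```bash
python3 -m crank '[-0.13,-0.16,2,0,255, -0.13,-0.16,4,0,255, -0.13,-0.16,5.5,0,255, -0.13,-0.16,6.5,0,255, -0.13,-0.16,6.5,0,255, -0.13,-0.16,6.5,0,255]'; python3 - <<'E'
from h import *
import cv2
print(arm.get_state()["ee_pos"],arm.get_state()["wrist_force"])
p,d=arm.camera("wrist");cv2.imwrite("pics/w2.png",p[120:320,200:440,::-1])
p,d=arm.camera("scene");cv2.imwrite("pics/s2.png",cv2.resize(p[120:280,270:450,::-1],None,fx=3,fy=3))
E
```

```text
t: 3.2
ee_pos: [498.2, -213.7, 183.8]
orientation: [0.0, 0.232, 0.973, -0.0]
wrist_force: [0.7, 0.0, 0.2]
finger_gap: 0.001
[ 498.238873   -213.7358171   183.83131482] [0.66561931 0.01674942 0.20501493]
```

View pics/s2.png

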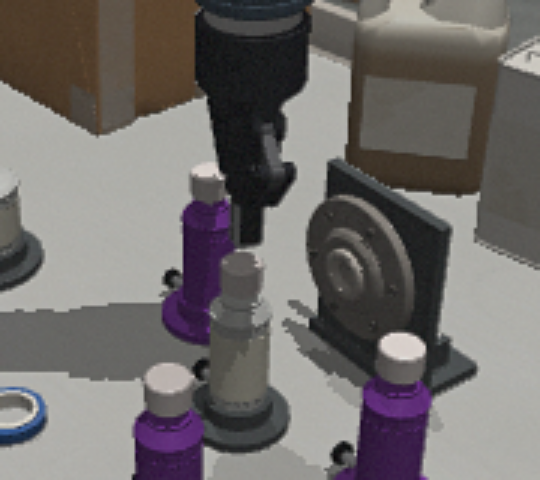

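View pics/w2.png

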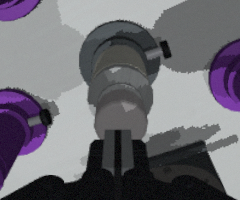

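The fingertips are about 17 mm above the cap. The sideways correction turned out unneeded (now ~2 mm past centre), so I'll undo it and creep down.

```bash
python3 -m crank '[0.12,0.14,0.6,0,255, 0.12,0.14,1.1,0,255, 0.12,0.14,1.4,0,255, 0.12,0.14,1.4,0,255, 0.12,0.14,1.4,0,255]'
```

```text
t: 3.92
ee_pos: [497.5, -211.9, 169.3]
orientation: [0.0, 0.232, 0.973, -0.0]
wrist_force: [-0.2, -0.0, 0.2]
finger_gap: 0.002
```

Centred at (497.5, -211.9). Feeling for contact.

```bash
python3 -m crank '[0,0,0.15,0,255, 0,0,0.15,0,255]'; python3 -m crank '[0,0,0.1,0,255, 0,0,0.1,0,255]'
```

```text
t: 4.18
ee_pos: [497.4, -211.7, 167.8]
orientation: [-0.0, 0.232, 0.973, 0.0]
wrist_force: [0.7, -0.1, -0.1]
finger_gap: 0.002
t: 4.42
ee_pos: [497.5, -211.8, 166.9]
orientation: [0.0, 0.232, 0.973, 0.0]
wrist_force: [0.9, -0.1, 1.5]
finger_gap: 0.001
```

Contact felt at TCP z≈167, as expected. Pressing most of the way first.

```bash
python3 -m crank '[0,0,0.25,0,255, 0,0,0.5,0,255, 0,0,0.65,0,255, 0,0,0.65,0,255]'
```

```text
t: 4.92
ee_pos: [497.5, -211.8, 160.3]
orientation: [0.0, 0.232, 0.973, -0.0]
wrist_force: [-0.2, 0.7, 3.3]
finger_gap: 0.007
```

```bash
python3 -m crank '[0,0,0.12,0,255]';  python3 -m crank '[0,0,0.06,0,255]'
```

```text
t: 5.05
ee_pos: [497.5, -211.8, 159.2]
orientation: [0.0, 0.232, 0.973, -0.0]
wrist_force: [0.0, 1.0, 3.9]
finger_gap: 0.001
t: 5.18
ee_pos: [497.6, -211.9, 159.0]
orientation: [0.0, 0.232, 0.973, 0.0]
wrist_force: [-1.9, 2.1, 12.2]
finger_gap: 0.006
```

The force jumped to 12 N, so the cap is on its stop. Holding with a hair less push.

```bash
python3 -m crank '[0,0,-0.01,0,255, 0,0,-0.01,0,255, 0,0,-0.01,0,255]'
```

```text
t: 5.55
ee_pos: [497.6, -211.8, 159.1]
orientation: [0.0, 0.232, 0.973, 0.0]
wrist_force: [-1.3, 1.0, 8.1]
finger_gap: 0.0
```

```bash
python3 -m crank '[0,0,0,0,255, 0,0,-0.8,0,255, 0,0,-2.5,0,255, 0,0,-5,0,255, 0,0,-8,0,255, 0,0,-8,0,255, 0,0,-8,0,255]'; python3 - <<'E'
from h import *
import cv2
print(arm.get_state()["wrist_force"])
p,d=arm.camera("top");W=pts("top",d)
q=W[190:250,340:400].reshape(-1,3);m=(q[:,2]>140)&(q[:,2]<160)&(np.hypot(q[:,0]-497.7,q[:,1]+211.8)<18);print("top",m.sum(),np.median(q[m],0))
p,d=arm.camera("scene");W=pts("scene",d)
q=W.reshape(-1,3);m=(q[:,2]>130)&(q[:,2]<160)&(np.hypot(q[:,0]-497.7,q[:,1]+211.8)<13);print("scene",m.sum(),np.percentile(q[m][:,2],[50,75,90]))
cv2.imwrite("pics/s3.png",p[:,:,::-1])
E
```

```text
t: 6.42
ee_pos: [497.0, -211.5, 238.5]
orientation: [-0.0, 0.232, 0.973, 0.0]
wrist_force: [-0.6, 0.2, -0.1]
finger_gap: -0.001
[-0.62696951  0.22385876 -0.13113642]
top 0 [nan nan nan]
scene 81 [150.57767335 151.35500629 152.01451919]
  return _methods._mean(a, axis=axis, dtype=dtype,
  ret = um.true_divide(
```

View pics/s3.png

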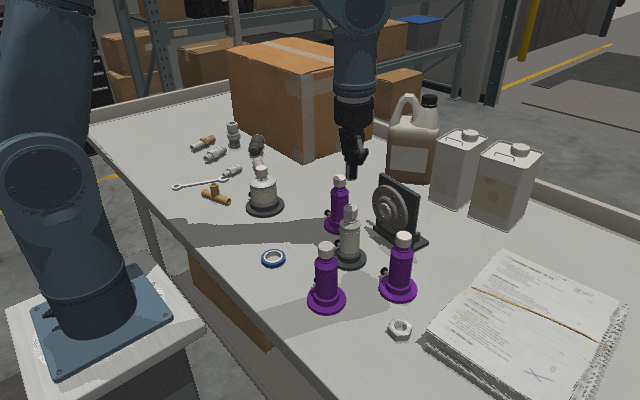

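The view shows the slim cap at (350,213) back at about 150 mm, the gripper clear above it, and nothing else disturbed.

```bash
python3 -c "
from station import arm
print(arm.job_done())"
```

```text
the job is handed in; nothing more can be done
None
```

I pressed the cap of the plain metal slim can with the shut fingertips, 8 mm down onto its stop. It stayed fully down for about 0.5 to 0.6 s, then I lifted straight off and handed the job in at about 6.5 s. The stout can and the purple look-alikes were not touched.

- **Force:** the readings on the stop were 12.2 N on reaching it and 8.1 N during the hold. Both are above the 4.6 N needed to keep the cap down, and the 12.2 N was a brief extra push, which I eased. Forces were read only at the end of each move, so any peak in between was not seen.
- **Pressing:** contact came at tool height 167 mm and the stop at 159 mm, which matches the 8 mm travel. I pressed in small steps, so the cap was partly down for about 0.7 s before it reached the stop.
- **Last checks:** the scene camera put the cap top back at about 150.6 mm. Wrist force was near zero and the gripper was about 70 mm above the cap.
- **Failed check:** the top camera gave no reading of the cap, because the arm was in its view.
- **Nozzle direction:** I picked the can by its metal finish and its place in front of the flange. The nozzle opening itself was too small to see in the pictures.

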